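# Prop up the tilting vial stand

### The job

Tilt the vial tray up for use: draw the blue handle of its sprung prop leg over towards the tray's hinged side, swinging the leg past upright and over the hump until it is seated against its stop, then let go so that the tray stands on the leg by itself. Do it gently: never push the leg with more than about 20 N, keep the vials upright in their pockets, and do not disturb the jar and beaker.

Things in the scene. Friction and masses are not known exactly. Their poses are not given: they have to be found in the camera images.
- base: White base plate of the vial stand, 260 x 210 x 16 mm, fixed to the bench, placed and turned differently each time. Origin: on the bench, 10 mm to the hinge side of the plate's centre; x points from the tray's hinged edge to its free edge (roughly away from the robot), y to the left, z up.
- deck (a point): Middle of the top far (+x) edge of the base plate, 16 mm above the bench. The leg's foot rolls on this deck. A grey seat is clamped on it: a cross hump 6 mm high (22 degree ramp towards the hinge, steep behind), then a lipped stop bar 19 mm high, its face 18 mm beyond (+x) the crest; the foot drops between. The crest is 61 to 95 mm in +x from the base's origin; where is not reported: feel for it.
- tray (a joint): Hinge angle of the white pocketed tray (175 x 158 x 32 mm, 0.45 to 0.72 kg): 0 = level, on its rests, grows as the free edge rises; about 0.27 with the leg upright, 0.21 to 0.28 seated. The hinge axis is level, parallel to the base's y, at x = -100 mm, z = 75 mm in the base's frame.
- leg_pivot (a point): Pivot of the prop leg on the right-hand (-y) side of the tray, 170 mm from the hinge axis and level with it while the tray lies flat. The leg is a steel bail: its two arms run outside the tray's sides (90 mm left and right of the middle) to the cross foot. A spring (0.07 to 0.22 N m) returns it to folded; when folded it leans 70 degrees from upright, foot under the tray towards the hinge.
- foot (a point): Middle of the leg's foot, a free cross roller, 10 mm thick, 166 mm long, axis 100 mm from the pivot. It moves to +x as the leg swings; from 57 degrees short of upright it bears on the deck and lifts the tray. At 2 degrees short of to 18 past upright it tops the hump, drops behind and meets the stop bar, where the force rises sharply. Short of that, the leg springs back on release.
- handle (a point): Middle of the blue handle, a level free-rolling sleeve 14 mm thick, 56 mm long, parallel to the base's y, 122 mm right of the base's middle line. Its arm, 85 mm long from the pivot, is cranked: it leans 25 degrees further to -x than the leg's upper line. Folded, it leans 45 degrees to +x, free space beyond; draw it over towards -x (3 to 15 N). Leg upright: it leans 25 degrees to -x, 198 mm up.
- vial0: Loose capped vial, 31 mm across, 52 mm high, amber glass with white cap, standing in a tray pocket (about 39 x 35 mm, 28 mm deep). Origin: centre of its underside, z its axis.
- vial1: As vial0, but clear with a blue cap.
- vial2: As vial0, but amber with a red cap.
- jar: White reagent jar with a blue cap, 66 mm across, 85 mm high, loose on the bench. Origin: centre of its underside.
- beaker: Empty glass beaker, 72 mm across, 95 mm high, loose on the bench. Origin: centre of its underside.

How it is judged:
By the outcome, as a careful person would: the job done as asked, in the order asked, and still so for the second after the job is handed in, with the robot touching nothing.
It also fails if it takes over 48 s, if anything falls off the work surface, if the arm or the gripper's body presses on something with over 40 N, if the wrist force passes 120 N, or if a joint passes its speed limit or range.

### The arm

A 6-joint arm with a two-finger parallel gripper is mounted at the origin on the work surface. World frame = base frame: x ahead of the robot, y to its left, z up, the work surface at z = 0. Lengths are in mm, angles in rad, forces in N, time in s.
With the tool pointing down it reaches from about 325 to 850 mm from the base axis. Payload 15.5 kg.
Tool frame: the origin (TCP) lies midway between the tips of the shut fingers; the grasp point (between the pads) lies 19 mm behind it; z points along the fingers, y is the direction in which the jaws open and shut (so a half turn about z gives the same grasp; the last joint's range is limited). The gripper opens to 91 mm and grips with 3 to 60 N. Pads are 32 mm wide; open, the fingers measure 118 mm over their backs; the gripper's body (76 mm by 178 mm) begins 60 mm behind the grasp point.
Start: joints at [-1.446, 0.494, 1.345, -0, 1.302, -0.096], TCP at [136.882, -609.827, 213.915] pointing down, gripper open.
Joint ranges: [-2.91, 2.91], [-0.82, 2.16], [0.22, 2.67], [-1.22, 4.37], [0.12, 2.79], [-3.08, 3.08]. Speed limits (rad/s): [1.89, 1.89, 2.57, 3.01, 3.01, 3.01].

### API

Orientations are given as a rotation vector (axis times angle).
In Python, from workcell import sensors, capture, r gives the robot as it stands.
- The arm moves only by the tool jog_arm, never from a script. Its argument "commands" is a list of rows, each an object with "turn": the turn, a rotation vector about the world's x, y, z in degrees, a list of three; "linear": the shift along the world's x, y, z in mm, a list of three; "hand": the finger opening in mm, from 0 to 91.2. A call has 1 to 20 rows; each row shifts and turns the commanded pose from where the row before left it; what a row does not reach is not made up. A row lasts 1/8 s, in which the tool goes at most 62.5 mm and 10.7 degrees, less where a joint would pass 70% of its speed; a pose out of reach is approached as far as the arm can. A call with a gripper value outside its range is refused whole. The fingers move at their own pace and stop on an object; "newtons" is the grip in N (left out, the last holds). Time passes only in rows, so rows that do not move let the fingers close. It gives the time, the measured TCP pose, the force and the opening at its end, in the units of the state.
- sensors.observe(): the state, without advancing time (a new reading comes with each control period).
- capture(name): name is "scene" or "top" or "wrist"; returns a dict with "color" (384x512x3 uint8, red, green, blue), "camera_matrix" (3x3 intrinsics, pixels), "k1" (the pictures are not rectified: a ray, as slopes to the right and down, at radius r is drawn at 1 + k1 r^2 times it, then the intrinsics apply), "R" (3x3) and "t" (3): a world point X has camera coordinates R X + t; the wrist camera has in their place "hand_eye" (4x4, takes a point from camera to tool coordinates, whose origin is the TCP and whose axes are the flange's). Camera axes: x right, y down, z forward; pixel columns grow to the right and rows downward; lengths in mm; the calibration is good to about 2 mm. A picture is of the moment at which its call begins: read the wrist's pose just before it. There is no depth.
- r.job_done(): hands the job in, once; it reports no verdict.
The state is a dict: "time_s": time; "q": joint angles; "joint_vel": joint speeds; "effort": joint torques, N m; "tcp_pos": TCP position; "tcp_rot": TCP orientation; "ft_force": force on the tool from outside, world axes, zero at the start; "wrist_torque": the same for the moment, N m; "gripper_width": finger opening in mm.
Only numpy, scipy, OpenCV 4.12 (cv2) and the standard library are available. Lean on these libraries where they do the work, as an engineer would, in place of code of your own. Each camera call takes 0.05 s, during which the arm holds its last target.

## Working session

There is one attempt and no reset: what is moved stays moved. The work goes in short steps, Python scripts to look and compute and a tool call to move; the robot and the scene stay as the last step left them, time stands still between calls to the robot, and variables do not carry over. Pictures are saved under pics/ and viewed, and the job is handed in when it is done.

Besides the shell and the picture viewer there is one more tool, called after ">>>" in YAML: its name, and indented under it one key for each argument. jog_arm: Moves the arm, as the interface text tells. Its arguments: {"type":"object","properties":{"commands":{"type":"array","items":{"type":"object","properties":{"turn":{"type":"array","items":{"type":"number"}},"linear":{"type":"array","items":{"type":"number"}},"hand":{"type":"number"}}}},"newtons":{"type":"number"}},"required":["commands"]}

```bash
mkdir -p pics; ls
python3 - <<'E'
from workcell import sensors, capture, r
import cv2
s=sensors.observe();print({k:s[k] for k in ('time_s','tcp_pos','tcp_rot','ft_force','gripper_width')})
for n in('scene','top','wrist'):
    c=capture(n);cv2.imwrite(f'pics/{n}0.png',c['color'][:,:,::-1])
    import pickle;pickle.dump(c,open(f'{n}0.pkl','wb'))
    print(n,c['camera_matrix'],c['k1'],c.get('R'),c.get('t'),c.get('hand_eye'))
E
```

```text
pics
{'time_s': 0.0, 'tcp_pos': array([ 136.83470363, -609.44233076,  213.32347866]), 'tcp_rot': array([-3.12122218e+00, -3.45929618e-01, -3.23185112e-05]), 'ft_force': array([-0.34194132,  0.1622206 ,  0.93702681]), 'gripper_width': 91.2748526346848}
scene [[480.66143042   0.         242.91603942]
 [  0.         480.66143042 196.76544012]
 [  0.           0.           1.        ]] 0.009390930340271946 [[-0.71049604  0.70370055  0.00096074]
 [ 0.57913506  0.58550211 -0.56726525]
 [-0.39974738 -0.40248332 -0.82353458]] [ 347.55272913 -240.54216995 1493.53556262] None
top [[366.99249824   0.         256.59281768]
 [  0.         366.99249824 199.85440846]
 [  0.           0.           1.        ]] 0.02701967634739238 [[-0.0098318  -0.99976928 -0.01909762]
 [-0.99404762  0.01184429 -0.10830071]
 [ 0.10850192  0.01791915 -0.99393472]] [ 11.10280102 553.13055974 956.82002305] None
wrist [[323.79434179   0.         258.28472543]
 [  0.         323.79434179 189.77982364]
 [  0.           0.           1.        ]] -0.08421083585019762 None None [[ 1.15034928e-03 -9.66541811e-01 -2.56506538e-01  7.24176943e+01]
 [ 9.99998774e-01  1.38444377e-03 -7.32047316e-04 -5.92067027e-01]
 [ 1.06267322e-03 -2.56505381e-01  9.66542218e-01 -1.71478278e+02]
 [ 0.00000000e+00  0.00000000e+00  0.00000000e+00  1.00000000e+00]]
```

View pics/scene0.png

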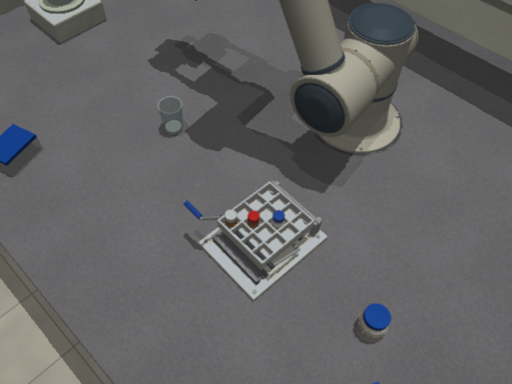

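View pics/top0.png

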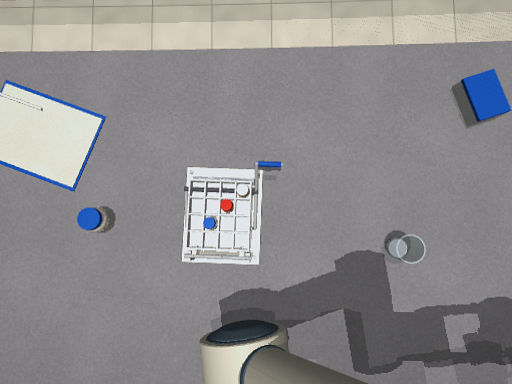

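View pics/wrist0.png

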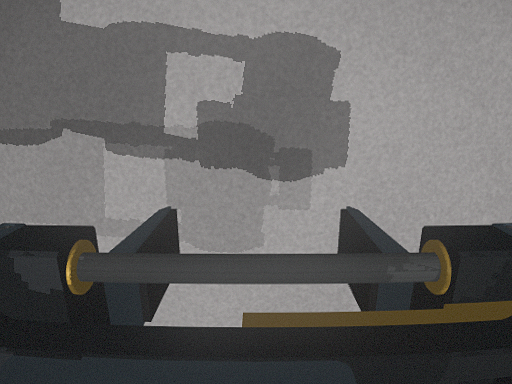

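The scene view shows the stand in the middle, with the blue handle at about (192,209), the beaker at (171,115) and the jar at (375,322). In the top view the handle is at about (270,164), the plate corners at about (187,168), (263,170), (259,264) and (182,262), the jar at (90,219) and the beaker at (405,248). Next I'll measure the handle and the base.

```bash
cat > h.py <<'E'
import numpy as np,cv2,pickle
def ray(c,uv,Rt=None):
    K=c['camera_matrix'];p=np.array([(uv[0]-K[0,2])/K[0,0],(uv[1]-K[1,2])/K[1,1]])
    q=p.copy()
    for _ in range(20): q=p/(1+c['k1']*(q@q))
    R,t=(c['R'],c['t']) if Rt is None else Rt
    R=np.array(R);t=np.array(t)
    return -R.T@t, R.T@np.array([q[0],q[1],1.])
def onz(c,uv,z,Rt=None):
    o,d=ray(c,uv,Rt);return o+d*(z-o[2])/d[2]
def proj(c,X,Rt=None):
    R,t=(c['R'],c['t']) if Rt is None else Rt
    x=np.array(R)@X+t;s=x[:2]/x[2];s=s*(1+c['k1']*(s@s));K=c['camera_matrix'];return s*[K[0,0],K[1,1]]+[K[0,2],K[1,2]]
def tri(*rs):
    A=0;b=0;
    for o,d in rs:
        d=d/np.linalg.norm(d);P=np.eye(3)-np.outer(d,d);A=A+P;b=b+P@o
    X=np.linalg.solve(A,b);return X,[np.linalg.norm((np.eye(3)-np.outer(d,d)/(d@d))@(X-o)) for o,d in rs]
def blue(im):
    h=cv2.cvtColor(im,cv2.COLOR_RGB2HSV);return cv2.inRange(h,(105,120,50),(130,255,255))
E
python3 - <<'E'
from h import *
C={n:pickle.load(open(n+'0.pkl','rb')) for n in('top','scene')}
for n,c in C.items():
    k,l,st,ce=cv2.connectedComponentsWithStats(blue(c['color']))
    print(n)
    for i in range(1,k):
        if st[i,4]>15: print(st[i],ce[i],'min rect',cv2.minAreaRect(np.argwhere(l==i)[:,::-1].astype(np.float32)))
c=C['top'];im=c['color']
h=cv2.cvtColor(im,cv2.COLOR_RGB2HSV);m=cv2.inRange(h,(0,0,185),(180,60,255));m[:150]=0;m[:,:170]=0;m[275:]=0;m[:,290:]=0
m=cv2.morphologyEx(m,cv2.MORPH_CLOSE,np.ones((7,7)))
cv2.imwrite('pics/m.png',np.hstack([cv2.resize(m[140:280,170:290],None,fx=3,fy=3,interpolation=0)]))
cv2.imwrite('pics/tz.png',cv2.resize(im[140:280,170:290,::-1],None,fx=4,fy=4,interpolation=cv2.INTER_CUBIC))
cv2.imwrite('pics/sz.png',cv2.resize(C['scene']['color'][170:305,170:340,::-1],None,fx=4,fy=4,interpolation=cv2.INTER_CUBIC))
E
```

```text
top
[ 461   69   50   52 1607] [485.47977598  94.73242066] min rect ((485.4482727050781, 94.62069702148438), (47.1666145324707, 35.2821159362793), 68.19859313964844)
[  0  80 106 111 765] [ 55.32679739 137.75816993] min rect ((40.73972702026367, 135.52740478515625), (107.5608139038086, 81.46063995361328), 20.556047439575195)
[258 161  23   6 118] [268.83898305 163.83898305] min rect ((269.0, 163.5), (5.0, 22.0), 90.0)
[ 77 208  25  22 439] [ 88.95899772 218.45102506] min rect ((89.0, 218.5), (21.0, 24.0), 90.0)
[203 218  13  11 111] [208.83783784 222.74774775] min rect ((209.0, 223.0), (10.0, 12.0), 90.0)
scene
[  0 124  36  41 880] [ 13.68068182 142.41931818] min rect ((11.422934532165527, 142.04312133789062), (25.915353775024414, 43.991851806640625), 46.73570251464844)
[184 201  18  18 103] [192.14563107 209.14563107] min rect ((192.25001525878906, 209.25003051757812), (20.50609588623047, 4.242640495300293), 45.0)
[273 211  11  11 106] [278.19811321 215.86792453] min rect ((278.0, 216.0), (10.0, 10.0), 90.0)
[364 303  27  27 563] [376.84724689 316.30728242] min rect ((376.7500305175781, 316.2500305175781), (26.870054244995117, 24.748737335205078), 45.0)
```

View pics/tz.png

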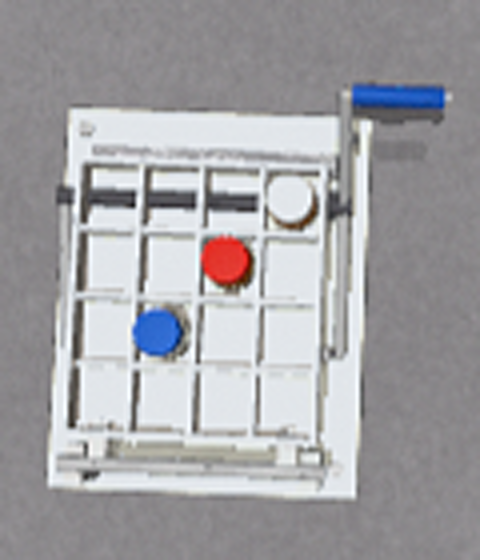

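View pics/sz.png

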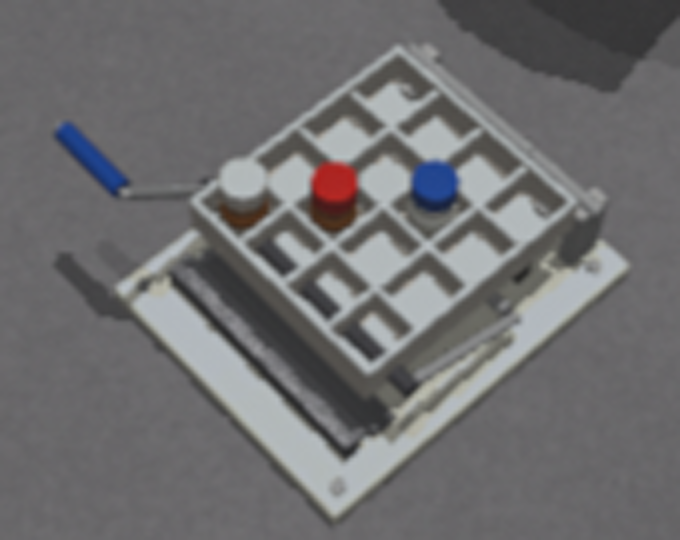

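Run:
```python
from h import *
C={n:pickle.load(open(n+'0.pkl','rb')) for n in('top','scene')}
f=lambda p,o:((p[0]+.5)/4-.5+o[0],(p[1]+.5)/4-.5+o[1])
T=[onz(C['top'],f(p,(170,140)),16) for p in [(68,107),(372,120),(356,497),(49,488)]]
S=[onz(C['scene'],f(p,(170,170)),16) for p in [(336,521),(118,290),(630,265)]]
print('top FL FR NR NL',np.round(T,1));print('scene FL FR NL',np.round(S,1))
fl,fr,nr,nl=T
print([np.linalg.norm(a-b) for a,b in((fl,fr),(fr,nr),(nr,nl),(nl,fl))])
x=(fl+fr-nr-nl);y=fl+nl-fr-nr;print('yaw',np.degrees(np.arctan2(x[1],x[0])),np.degrees(np.arctan2(-y[0],y[1])))
a=np.arctan2(x[1],x[0])*.55+.45*np.arctan2(-y[0],y[1]);c=np.mean(T,0)
c2=(S[1]+S[2])/2;print('centre',c,c2,'scene yaw',np.degrees(np.arctan2(*(S[0]-S[2])[[1,0]])))
X=np.array([np.cos(a),np.sin(a),0]);Y=np.array([-X[1],X[0],0])
H,e=tri(ray(C['top'],(268.84,163.84)),ray(C['scene'],(192.15,209.15)));print('handle',H,e)
for cc in(c,(c*4+0)/4,c2):
    O=cc-10*X;O[2]=0;print('O',O,'handle in base',(H-O)@X,(H-O)@Y,H[2],'expect 130,-122,135')
O=(c+c2)/2-10*X;O[2]=0
P=O+130*X-122*Y+[0,0,135];print(P,proj(C['top'],P),proj(C['scene'],P))
# handle ends
for uv in [(258,163.2),(280.6,164.2)]: print(onz(C['top'],uv,135))
for n,u,v,z in(('jar',89,218.5,85),):print(n,onz(C['top'],(u,v),z))
print('beaker',onz(C['top'],(405,248),50))
```

```text
top FL FR NR NL [[650.1 197.7  16. ]
 [638.2 -12.1  16. ]
 [382.5   1.6  16. ]
 [390.4 207.6  16. ]]
scene FL FR NL [[651.2 199.6  16. ]
 [638.9  -7.8  16. ]
 [392.3 210.4  16. ]]
[np.float64(210.1424178737966), np.float64(256.14335813514424), np.float64(206.12726716493816), np.float64(259.91387232775077)]
yaw -2.6130708106870126 -2.7235934684106744
centre [515.28396333  98.70765774  16.        ] [515.60084938 101.34047237  16.        ] scene yaw -2.394206979074103
handle [629.47781604 -28.09713491 137.61813785] [np.float64(1.0510081490128513), np.float64(1.0510081490128838)]
O [505.29476089  99.17223778   0.        ] handle in base 129.96164875746277 -121.36265597257885 137.6181378493374 expect 130,-122,135
O [505.29476089  99.17223778   0.        ] handle in base 129.96164875746277 -121.36265597257885 137.6181378493374 expect 130,-122,135
O [505.61164694 101.80505241   0.        ] handle in base 129.76742017210202 -124.00734969490772 137.6181378493374 expect 130,-122,135
[629.64495917 -27.41916517 135.        ] [268.85616917 163.69464884] [192.82226026 210.01702606]
[631.23231985  -1.09769259 135.        ]
[627.9990755 -55.8467404 135.       ]
jar [504.78493906 429.10975111  85.        ]
beaker [ 422.25184408 -374.88813662   50.        ]
```

>>> jog_arm:
  commands:
    - {"linear": [27.4,32.1,25],"turn": [0,0,4.16],"hand": 40}
    - {"linear": [27.4,32.1,25],"turn": [0,0,4.16],"hand": 40}
    - {"linear": [27.4,32.1,25],"turn": [0,0,4.16],"hand": 40}
    - {"linear": [27.4,32.1,0],"turn": [0,0,4.16],"hand": 40}
    - {"linear": [27.4,32.1,0],"turn": [0,0,4.16],"hand": 40}
    - {"linear": [27.4,32.1,0],"turn": [0,0,4.16],"hand": 40}
    - {"linear": [27.4,32.1,0],"turn": [0,0,4.16],"hand": 40}
    - {"linear": [27.4,32.1,0],"turn": [0,0,4.16],"hand": 40}
    - {"linear": [27.4,32.1,0],"turn": [0,0,4.16],"hand": 40}
    - {"linear": [27.4,32.1,0],"turn": [0,0,4.16],"hand": 40}
    - {"linear": [27.4,32.1,0],"turn": [0,0,4.16],"hand": 40}
    - {"linear": [27.4,32.1,0],"turn": [0,0,4.16],"hand": 40}
    - {"linear": [27.4,32.1,0],"turn": [0,0,4.16],"hand": 40}
    - {"linear": [27.4,32.1,0],"turn": [0,0,4.16],"hand": 40}
    - {"linear": [27.4,32.1,0],"turn": [0,0,4.16],"hand": 40}
    - {"linear": [27.4,32.1,0],"turn": [0,0,4.16],"hand": 40}
    - {"linear": [27.4,32.1,0],"turn": [0,0,4.16],"hand": 40}
    - {"linear": [27.4,32.1,-20],"turn": [0,0,4.16],"hand": 40}
    - {"linear": [0,0,-20],"hand": 40}
    - {"linear": [0,0,-15],"hand": 40}

```text
schema error: expected keys turn, linear, hand
```

Run:
```python
from workcell import sensors, capture, r
from h import *
from scipy.spatial.transform import Rotation as Ro
s=sensors.observe();print(s['time_s'],s['tcp_pos'],s['ft_force'],s['gripper_width'],s['q'])
R=Ro.from_rotvec(s['tcp_rot']).as_matrix();print('tool y',R[:,1],R[:,2])
c=capture('wrist');cv2.imwrite('pics/w1.png',c['color'][:,:,::-1])
H=c['hand_eye'];Rc=R@H[:3,:3];tc=R@H[:3,3]+s['tcp_pos'];Rt=(Rc.T,-Rc.T@tc)
k,l,st,ce=cv2.connectedComponentsWithStats(blue(c['color']))
for i in range(1,k):
    if st[i,4]>60: print(st[i],ce[i],onz(c,ce[i],136,Rt))
for P in((629.5,-27.8,136),(628.2,-55.8,136),(630.8,0.2,136)):print(proj(c,np.array(P),Rt))
```

```text
0.15 [ 136.83416089 -609.53474745  213.47210017] [-0.23760151 -0.39755107  0.56408697] 90.81593387218018 [-1.44552252e+00  4.94049953e-01  1.34598064e+00  7.89701328e-06
  1.30251506e+00 -9.55002329e-02]
tool y [ 2.18982845e-01 -9.75728249e-01 -9.47932874e-04] [-1.11519231e-04  9.46484481e-04 -9.99999546e-01]
[4924.8642843  6121.20683247]
[4056.81557531 5257.1275604 ]
[5950.93866375 7106.78700929]
```

View pics/w1.png

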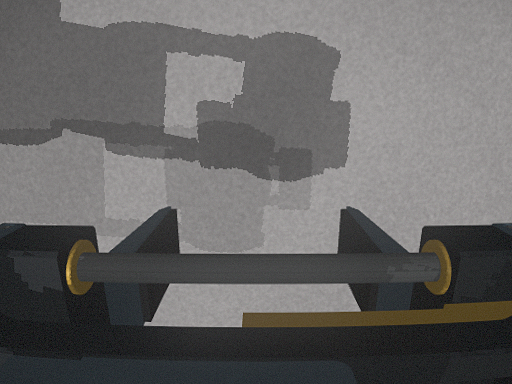

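The call was refused and nothing moved, because every row needs all three keys. I'll resend it with them.

>>> jog_arm:
  commands:
    - {"linear": [27.4,32.1,25],"turn": [0,0,4.16],"hand": 40}
    - {"linear": [27.4,32.1,25],"turn": [0,0,4.16],"hand": 40}
    - {"linear": [27.4,32.1,25],"turn": [0,0,4.16],"hand": 40}
    - {"linear": [27.4,32.1,0],"turn": [0,0,4.16],"hand": 40}
    - {"linear": [27.4,32.1,0],"turn": [0,0,4.16],"hand": 40}
    - {"linear": [27.4,32.1,0],"turn": [0,0,4.16],"hand": 40}
    - {"linear": [27.4,32.1,0],"turn": [0,0,4.16],"hand": 40}
    - {"linear": [27.4,32.1,0],"turn": [0,0,4.16],"hand": 40}
    - {"linear": [27.4,32.1,0],"turn": [0,0,4.16],"hand": 40}
    - {"linear": [27.4,32.1,0],"turn": [0,0,4.16],"hand": 40}
    - {"linear": [27.4,32.1,0],"turn": [0,0,4.16],"hand": 40}
    - {"linear": [27.4,32.1,0],"turn": [0,0,4.16],"hand": 40}
    - {"linear": [27.4,32.1,0],"turn": [0,0,4.16],"hand": 40}
    - {"linear": [27.4,32.1,0],"turn": [0,0,4.16],"hand": 40}
    - {"linear": [27.4,32.1,0],"turn": [0,0,4.16],"hand": 40}
    - {"linear": [27.4,32.1,0],"turn": [0,0,4.16],"hand": 40}
    - {"linear": [27.4,32.1,0],"turn": [0,0,4.16],"hand": 40}
    - {"linear": [27.4,32.1,-20],"turn": [0,0,4.16],"hand": 40}
    - {"linear": [0,0,-20],"turn": [0,0,0],"hand": 40}
    - {"linear": [0,0,-15],"turn": [0,0,0],"hand": 40}

```text
time_s: 2.7
tcp_pos: [629.8, -31.7, 232.7]
tcp_rot: [-2.268, -2.173, 0.001]
ft_force: [-0.3, 0.0, -0.1]
gripper_width: 40.1
```

```bash
cat > look.py <<'E'
from workcell import sensors, capture, r
from h import *
import sys
from scipy.spatial.transform import Rotation as Ro
s=sensors.observe();print(s['time_s'],s['tcp_pos'],s['ft_force'],s['gripper_width'],s['q'])
R=Ro.from_rotvec(s['tcp_rot']).as_matrix();print('tool y',R[:,1],R[:,2])
c=capture('wrist');cv2.imwrite('pics/%s.png'%sys.argv[1],c['color'][:,:,::-1])
H=c['hand_eye'];Rc=R@H[:3,:3];tc=R@H[:3,3]+s['tcp_pos'];Rt=(Rc.T,-Rc.T@tc)
k,l,st,ce=cv2.connectedComponentsWithStats(blue(c['color']))
for i in range(1,k):
    if st[i,4]>60: print(st[i],ce[i],onz(c,ce[i],136,Rt))
for P in((629.5,-27.8,136),(628.2,-55.8,136),(630.8,0.2,136)):print(proj(c,np.array(P),Rt))
E
python3 look.py w2
```

```text
2.7 [629.82304365 -31.65976772 232.6963565 ] [-0.2958664   0.04500287 -0.10504893] 40.135909347001835 [-1.44841197e-01  4.86059866e-01  1.30466473e+00 -6.55344383e-05
  1.35204444e+00 -1.02252234e-01]
tool y [ 0.99909314 -0.04256178 -0.00117677] [-1.17329578e-03  1.06490374e-04 -9.99999306e-01]
[ 63   0  33  35 897] [79.24860647 15.4548495 ] [494.57476749 118.2914254  136.        ]
[250 154  16  66 966] [257.01552795 186.33229814] [628.91474568 -26.63164173 136.        ]
[257.7571713  187.62831211]
[257.61208891 218.54927712]
[257.91079437 155.07758918]
```

View pics/w2.png

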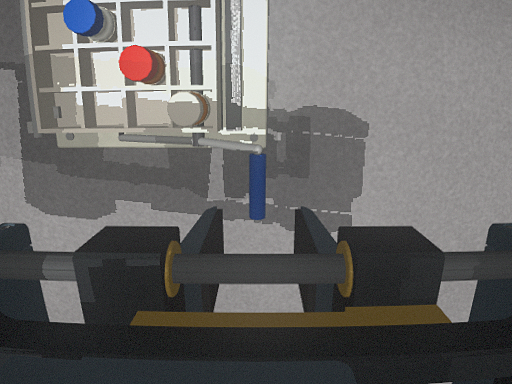

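The wrist view shows the handle sleeve at (257,186), lined up between the fingers and within 1 px of where I predicted it. Now I'll go down over it and work out the arc.

>>> jog_arm:
  commands:
    - {"linear": [0,0,-30],"turn": [0,0,0],"hand": 40}
    - {"linear": [0,0,-30],"turn": [0,0,0],"hand": 40}
    - {"linear": [0,0,-30],"turn": [0,0,0],"hand": 40}
    - {"linear": [0,0,-22],"turn": [0,0,0],"hand": 30}
    - {"linear": [0,0,0],"turn": [0,0,0],"hand": 22}
    - {"linear": [0,0,0],"turn": [0,0,0],"hand": 22}

```text
time_s: 3.5
tcp_pos: [630.6, -32.4, 123.1]
tcp_rot: [2.269, 2.172, 0.001]
ft_force: [0.2, -0.2, 0.1]
gripper_width: 22.1
```

Run:
```python
import numpy as np
X=np.array([.999,-.0454])
prev=None
for th in [70,64,57,50,44,38,32,26,20,15,10,5,0,-4,-8,-12,-16,-20,-24,-28]:
    t=np.radians(th);pz=max(75,21+100*np.cos(t));ta=np.arcsin((pz-75)/170);px=-100+170*np.cos(ta)
    f=t-np.radians(25);h=np.array([px+85*np.sin(f),pz+85*np.cos(f)])
    w=np.array([505.4,100])+h[0]*X-126*np.array([.0454,.999])
    print(th,'foot',round(px-100*np.sin(t),1),'handle',h.round(1),'world',w.round(1),'d',None if prev is None else (np.r_[w,h[1]]-prev).round(1));prev=np.r_[w,h[1]]
```

```text
70 foot -24.0 handle [130.1 135.1] world [629.7 -31.8] d None
64 foot -19.9 handle [123.5 141.1] world [623.  -31.5] d [-6.6  0.3  6. ]
57 foot -13.9 handle [115.  147.5] world [614.6 -31.1] d [-8.4  0.4  6.5]
50 foot -6.9 handle [105.6 162.3] world [605.2 -30.7] d [-9.4  0.4 14.8]
44 foot -0.4 handle [ 96.7 173.3] world [596.3 -30.3] d [-8.9  0.4 11. ]
38 foot 6.6 handle [ 87.3 182.6] world [586.9 -29.8] d [-9.4  0.4  9.3]
32 foot 14.2 handle [ 77.5 190.2] world [577.1 -29.4] d [-9.7  0.4  7.5]
26 foot 22.3 handle [ 67.7 195.9] world [567.3 -28.9] d [-9.9  0.4  5.7]
20 foot 31.0 handle [ 57.8 199.6] world [557.4 -28.5] d [-9.8  0.4  3.8]
15 foot 38.7 handle [ 49.8 201.3] world [549.4 -28.1] d [-8.   0.4  1.7]
10 foot 46.7 handle [ 42.1 201.6] world [541.7 -27.8] d [-7.7  0.4  0.3]
5 foot 55.0 handle [ 34.7 200.5] world [534.3 -27.4] d [-7.4  0.3 -1.1]
0 foot 63.7 handle [ 27.7 198. ] world [527.4 -27.1] d [-7.   0.3 -2.5]
-4 foot 70.7 handle [ 22.5 195.1] world [522.2 -26.9] d [-5.2  0.2 -2.9]
-8 foot 77.8 handle [ 17.6 191.3] world [517.3 -26.7] d [-4.9  0.2 -3.8]
-12 foot 85.0 handle [ 13.1 186.7] world [512.8 -26.5] d [-4.5  0.2 -4.6]
-16 foot 92.3 handle [  8.9 181.3] world [508.6 -26.3] d [-4.2  0.2 -5.4]
-20 foot 99.4 handle [  5.1 175.1] world [504.8 -26.1] d [-3.8  0.2 -6.2]
-24 foot 106.5 handle [  1.7 168.1] world [501.4 -26. ] d [-3.4  0.2 -7. ]
-28 foot 113.5 handle [ -1.4 160.4] world [498.3 -25.8] d [-3.1  0.1 -7.7]
```

>>> jog_arm:
  commands:
    - {"linear": [-3,0.1,0],"turn": [0,0,0],"hand": 22}
    - {"linear": [-3,0.2,2],"turn": [0,0,0],"hand": 22}
    - {"linear": [-3.3,0.2,3],"turn": [0,0,0],"hand": 22}
    - {"linear": [-4.2,0.2,3.3],"turn": [0,0,0],"hand": 22}
    - {"linear": [-4.2,0.2,3.3],"turn": [0,0,0],"hand": 22}
    - {"linear": [-4.7,0.2,7],"turn": [0,0,0],"hand": 22}
    - {"linear": [-4.7,0.2,7],"turn": [0,0,0],"hand": 22}

```text
time_s: 4.38
tcp_pos: [604.1, -30.8, 148.5]
tcp_rot: [2.267, 2.171, 0.003]
ft_force: [7.2, -0.3, 0.6]
gripper_width: 22.1
```

```bash
python3 look.py w3
```

```text
4.375 [604.09597867 -30.80626248 148.52185203] [ 7.20022212 -0.32865337  0.63364986] 22.065170717576382 [-1.49801620e-01  5.31948136e-01  1.47666916e+00  2.98561220e-04
  1.12995132e+00 -1.06727173e-01]
tool y [ 0.99906236 -0.04318772  0.00303562] [ 3.03048393e-03 -1.84323506e-04 -9.99995391e-01]
[ 33   0  37   7 167] [51.94011976  2.36526946] [497.72570707 103.33754416 136.        ]
[ 254  182   26   72 1795] [266.35097493 218.28133705] [609.338528   -24.57883373 136.        ]
[299.8138844  221.90071089]
[298.01148203 263.68859203]
[301.62793087 176.64469457]
```

View pics/w3.png

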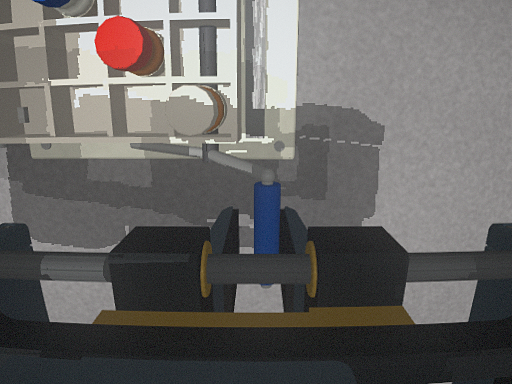

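The handle at (266,218) bears on the pushing (+x) finger with 7 N. I'll keep following the arc.

>>> jog_arm:
  commands:
    - {"linear": [-4.5,0.2,6],"turn": [0,0,0],"hand": 22}
    - {"linear": [-4.5,0.2,5.5],"turn": [0,0,0],"hand": 22}
    - {"linear": [-4.7,0.2,4.7],"turn": [0,0,0],"hand": 22}
    - {"linear": [-4.7,0.2,4.6],"turn": [0,0,0],"hand": 22}
    - {"linear": [-4.8,0.2,3.8],"turn": [0,0,0],"hand": 22}
    - {"linear": [-4.8,0.2,3.7],"turn": [0,0,0],"hand": 22}

```text
time_s: 5.18
tcp_pos: [575.7, -29.4, 176.6]
tcp_rot: [2.268, 2.172, 0.003]
ft_force: [5.7, 1.1, -0.1]
gripper_width: 21.7
```

>>> jog_arm:
  commands:
    - {"linear": [-4.9,0.2,2.9],"turn": [0,0,0],"hand": 22}
    - {"linear": [-4.9,0.2,2.8],"turn": [0,0,0],"hand": 22}
    - {"linear": [-4.9,0.2,2.0],"turn": [0,0,0],"hand": 22}
    - {"linear": [-4.9,0.2,1.8],"turn": [0,0,0],"hand": 22}

```text
time_s: 5.68
tcp_pos: [555.8, -28.4, 186.0]
tcp_rot: [2.268, 2.172, 0.002]
ft_force: [4.3, 2.3, -0.4]
gripper_width: 21.9
```

```bash
python3 - <<'E'
from workcell import capture
from h import *
c=capture('scene');cv2.imwrite('pics/s4.png',cv2.resize(c['color'][120:320,140:380,::-1],None,fx=3,fy=3,interpolation=2))
E
python3 look.py w4
```

```text
5.725 [555.24847168 -28.42094807 186.15534052] [3.51757534 2.12928326 0.02092426] 22.204396787908937 [-1.58882749e-01  4.26028279e-01  1.55438733e+00  5.74488018e-04
  1.15983056e+00 -1.16072478e-01]
tool y [ 0.99907296 -0.04302635  0.00139839] [ 1.41290762e-03  3.06976608e-04 -9.99998955e-01]
[104   0  29  10 174] [118.08045977   3.00574713] [471.39507781 113.33913168 136.        ]
[ 254  184   27   70 1762] [266.48240636 219.45175936] [561.01129344 -36.69411526 136.        ]
[254 284  23   6 106] [265.43396226 286.04716981] [558.30021581 -91.49005846 136.        ]
[360.64938124 203.8300518 ]
[357.28174557 239.7030936 ]
[363.99167773 165.62289667]
```

View pics/s4.png

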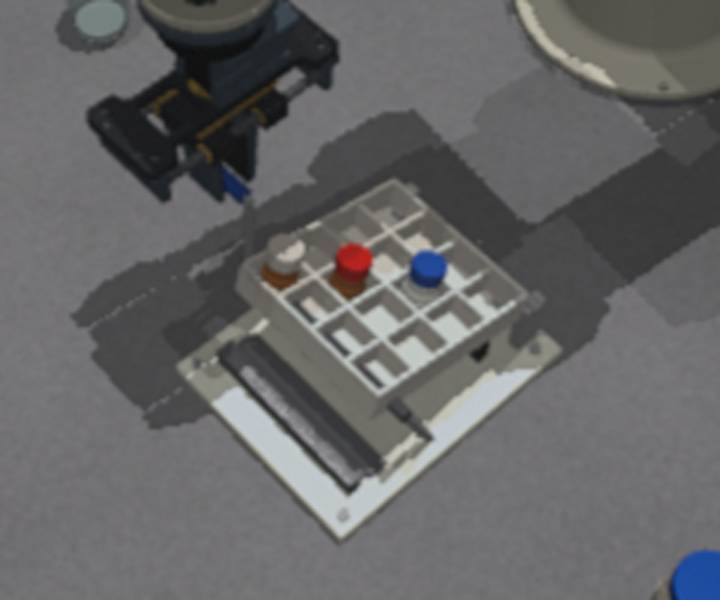

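View pics/w4.png

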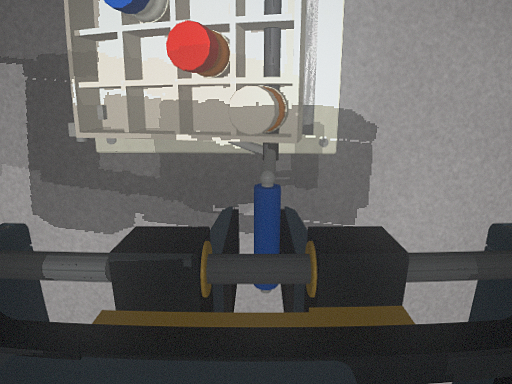

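Tray rising, all three vials upright, and the handle still held between the fingers. I'll slow down for the region around upright.

>>> jog_arm:
  commands:
    - {"linear": [-4,0.2,1.0],"turn": [0,0,0],"hand": 22}
    - {"linear": [-4,0.2,0.6],"turn": [0,0,0],"hand": 22}
    - {"linear": [-4,0.2,0.3],"turn": [0,0,0],"hand": 22}
    - {"linear": [-3.8,0.2,0],"turn": [0,0,0],"hand": 22}

```text
time_s: 6.28
tcp_pos: [539.3, -27.9, 187.2]
tcp_rot: [-2.269, -2.173, -0.0]
ft_force: [3.6, 2.4, -0.0]
gripper_width: 21.7
```

>>> jog_arm:
  commands:
    - {"linear": [-3,0.2,-0.3],"turn": [0,0,0],"hand": 22}
    - {"linear": [-3,0.1,-0.5],"turn": [0,0,0],"hand": 22}
    - {"linear": [-2.5,0.1,-0.5],"turn": [0,0,0],"hand": 22}

```text
time_s: 6.65
tcp_pos: [530.8, -27.5, 185.9]
tcp_rot: [-2.269, -2.173, 0.0]
ft_force: [3.2, 1.3, 0.5]
gripper_width: 21.9
```

>>> jog_arm:
  commands:
    - {"linear": [-2.5,0.1,-0.5],"turn": [0,0,0],"hand": 22}
    - {"linear": [-2,0.1,-0.6],"turn": [0,0,0],"hand": 22}

```text
time_s: 6.9
tcp_pos: [526.4, -27.3, 184.8]
tcp_rot: [-2.269, -2.173, 0.0]
ft_force: [2.7, 1.9, 0.7]
gripper_width: 22.0
```

>>> jog_arm:
  commands:
    - {"linear": [-2,0.1,-0.6],"turn": [0,0,0],"hand": 22}
    - {"linear": [-2,0.1,-0.7],"turn": [0,0,0],"hand": 22}

```text
time_s: 7.15
tcp_pos: [522.5, -27.1, 183.5]
tcp_rot: [-2.269, -2.173, 0.0]
ft_force: [3.4, 1.3, 0.2]
gripper_width: 22.1
```

>>> jog_arm:
  commands:
    - {"linear": [-2,0.1,-1.1],"turn": [0,0,0],"hand": 22}
    - {"linear": [-2,0.1,-1.2],"turn": [0,0,0],"hand": 22}

```text
time_s: 7.4
tcp_pos: [518.8, -26.9, 181.3]
tcp_rot: [2.268, 2.173, 0.001]
ft_force: [4.3, 1.6, -0.2]
gripper_width: 22.1
```

>>> jog_arm:
  commands:
    - {"linear": [-1.5,0.1,-1],"turn": [0,0,0],"hand": 22}
    - {"linear": [-1.5,0.1,-1],"turn": [0,0,0],"hand": 22}

```text
time_s: 7.65
tcp_pos: [515.8, -26.8, 179.3]
tcp_rot: [2.268, 2.173, 0.001]
ft_force: [5.0, 2.0, 0.4]
gripper_width: 22.1
```

>>> jog_arm:
  commands:
    - {"linear": [-1.5,0.1,-1],"turn": [0,0,0],"hand": 22}
    - {"linear": [-1.5,0.1,-1.2],"turn": [0,0,0],"hand": 22}

```text
time_s: 7.9
tcp_pos: [512.7, -26.6, 177.0]
tcp_rot: [2.268, 2.173, 0.0]
ft_force: [5.4, 1.3, 0.2]
gripper_width: 22.1
```

>>> jog_arm:
  commands:
    - {"linear": [-1.5,0.1,-1.3],"turn": [0,0,0],"hand": 22}
    - {"linear": [-1.5,0.1,-1.3],"turn": [0,0,0],"hand": 22}

```text
time_s: 8.15
tcp_pos: [509.5, -26.4, 174.3]
tcp_rot: [2.269, 2.173, -0.0]
ft_force: [4.8, 0.3, 0.2]
gripper_width: 22.3
```

>>> jog_arm:
  commands:
    - {"linear": [-1.3,0.1,-1.3],"turn": [0,0,0],"hand": 22}
    - {"linear": [-1.3,0.1,-1.4],"turn": [0,0,0],"hand": 22}

```text
time_s: 8.4
tcp_pos: [506.7, -26.2, 171.6]
tcp_rot: [-2.269, -2.173, 0.001]
ft_force: [3.1, -0.4, 0.3]
gripper_width: 21.9
```

```bash
python3 - <<'E'
from workcell import capture
from h import *
c=capture('scene');cv2.imwrite('pics/s5.png',cv2.resize(c['color'][120:320,140:380,::-1],None,fx=3,fy=3,interpolation=2))
E
python3 look.py w5
```

```text
8.45 [506.34988476 -26.15136226 171.35153599] [ 2.02966001 -0.68278696 -0.28632287] 22.20876100060621 [-1.69282616e-01  3.80915737e-01  1.68580314e+00 -2.25951431e-04
  1.07585008e+00 -1.26116933e-01]
tool y [ 9.99072642e-01 -4.30449736e-02 -9.93553397e-04] [-9.95832883e-04 -3.15132037e-05 -9.99999504e-01]
[ 253  188   29   66 1801] [266.76790672 221.55802332] [511.9737655  -30.54650848 136.        ]
[253 284  26  16 364] [265.70604396 290.67032967] [509.36524472 -84.0094861  136.        ]
[436.42853849 210.3220676 ]
[430.43718369 247.59485191]
[442.33082432 170.49907337]
```

View pics/s5.png

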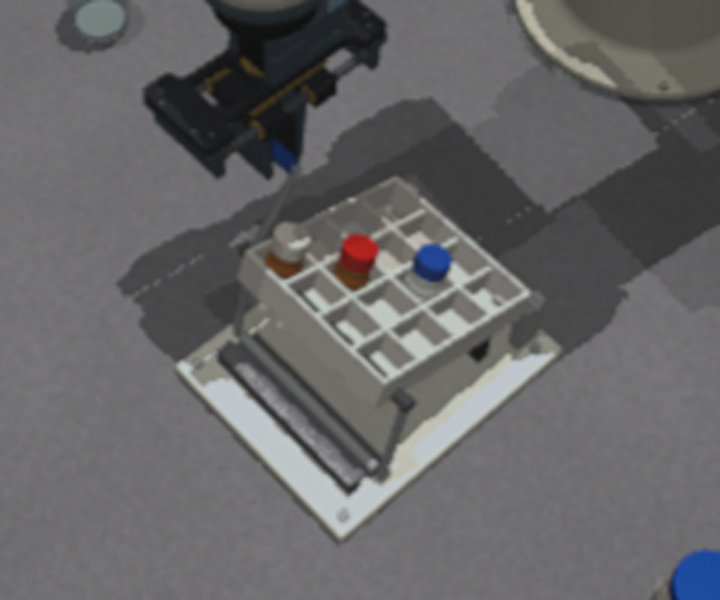

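View pics/w5.png

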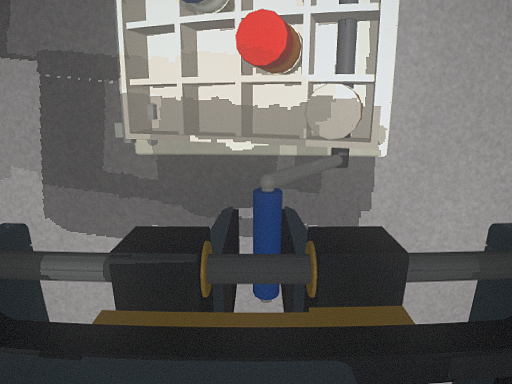

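The foot is close to the seat and the force is dropping, so it is near the crest. All vials upright. I'll continue in small steps.

>>> jog_arm:
  commands:
    - {"linear": [-1.2,0.1,-1.4],"turn": [0,0,0],"hand": 22}
    - {"linear": [-1,0,-1.4],"turn": [0,0,0],"hand": 22}

```text
time_s: 8.75
tcp_pos: [504.3, -25.9, 168.7]
tcp_rot: [-2.268, -2.173, 0.001]
ft_force: [-0.5, 0.3, -0.1]
gripper_width: 22.0
```

>>> jog_arm:
  commands:
    - {"linear": [-1,0,-1.4],"turn": [0,0,0],"hand": 22}
    - {"linear": [-1,0,-1.4],"turn": [0,0,0],"hand": 22}

```text
time_s: 9.0
tcp_pos: [502.9, -26.0, 166.1]
tcp_rot: [2.269, 2.173, 0.001]
ft_force: [1.7, 1.1, -0.6]
gripper_width: 21.7
```

>>> jog_arm:
  commands:
    - {"linear": [-1,0,-1.4],"turn": [0,0,0],"hand": 22}
    - {"linear": [0,0,0],"turn": [0,0,0],"hand": 22}

```text
time_s: 9.25
tcp_pos: [501.7, -26.0, 164.7]
tcp_rot: [-2.269, -2.173, -0.0]
ft_force: [1.3, 0.8, 0.4]
gripper_width: 22.5
```

```bash
python3 look.py w6
```

```text
9.25 [501.73120125 -25.98094597 164.65077366] [1.27766448 0.7782223  0.38945567] 22.508182374837762 [-1.70689750e-01  3.83437310e-01  1.70530134e+00  7.09380469e-05
  1.05292894e+00 -1.27601227e-01]
tool y [ 9.99070318e-01 -4.31102751e-02 -6.64856771e-05] [-6.33773071e-05  7.34695015e-05 -9.99999995e-01]
[ 253  184   28   70 1778] [266.5776153  219.63948256] [507.22860076 -26.53038281 136.        ]
[254 284  24   7 132] [265.31060606 286.50757576] [504.61950084 -76.24796321 136.        ]
[447.87614045 213.31972841]
[441.33562077 251.42460013]
[454.31153374 172.52394708]
```

View pics/w6.png

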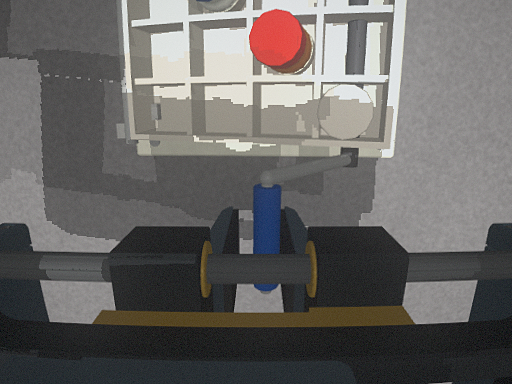

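>>> jog_arm:
  commands:
    - {"linear": [-1,0,-1.5],"turn": [0,0,0],"hand": 22}
    - {"linear": [0,0,0],"turn": [0,0,0],"hand": 22}

```text
time_s: 9.55
tcp_pos: [501.5, -26.0, 163.4]
tcp_rot: [2.268, 2.172, 0.002]
ft_force: [5.6, 2.0, 0.7]
gripper_width: 21.9
```

>>> jog_arm:
  commands:
    - {"linear": [-1,0,-1.5],"turn": [0,0,0],"hand": 22}
    - {"linear": [0,0,0],"turn": [0,0,0],"hand": 22}

```text
time_s: 9.8
tcp_pos: [501.4, -26.1, 162.1]
tcp_rot: [2.267, 2.171, 0.004]
ft_force: [9.0, 1.9, -0.2]
gripper_width: 21.9
```

>>> jog_arm:
  commands:
    - {"linear": [-1,0,-1.5],"turn": [0,0,0],"hand": 22}
    - {"linear": [0,0,0],"turn": [0,0,0],"hand": 22}

```text
time_s: 10.05
tcp_pos: [501.2, -26.1, 160.9]
tcp_rot: [2.266, 2.17, 0.006]
ft_force: [12.9, 4.1, 0.4]
gripper_width: 21.8
```

>>> jog_arm:
  commands:
    - {"linear": [-1,0,-1.5],"turn": [0,0,0],"hand": 22}
    - {"linear": [0,0,0],"turn": [0,0,0],"hand": 22}

```text
time_s: 10.3
tcp_pos: [501.1, -26.1, 159.7]
tcp_rot: [2.266, 2.169, 0.007]
ft_force: [15.3, 4.9, -0.3]
gripper_width: 22.3
```

The force rose sharply while x stayed put, so the foot is on the stop. I'll unload to the middle of the gap and check that the leg stays.

>>> jog_arm:
  commands:
    - {"linear": [2,0,0],"turn": [0,0,0],"hand": 22}
    - {"linear": [2,0,0],"turn": [0,0,0],"hand": 22}
    - {"linear": [1.5,0,0],"turn": [0,0,0],"hand": 24}
    - {"linear": [1,0,0],"turn": [0,0,0],"hand": 28}
    - {"linear": [1,0,0],"turn": [0,0,0],"hand": 32}
    - {"linear": [0,0,0],"turn": [0,0,0],"hand": 32}

```text
time_s: 11.05
tcp_pos: [505.3, -26.1, 158.7]
tcp_rot: [-2.269, -2.173, 0.0]
ft_force: [0.5, 0.3, -0.6]
gripper_width: 32.0
```

```bash
python3 look.py w7;python3 - <<'E'
from workcell import capture
from h import *
c=capture('scene');cv2.imwrite('pics/s7.png',cv2.resize(c['color'][120:320,140:380,::-1],None,fx=3,fy=3,interpolation=2))
E
```

```text
11.05 [505.26273511 -26.05499718 158.66934514] [ 0.50880221  0.34681039 -0.64789197] 32.0036764573266 [-1.69585182e-01  3.96013353e-01  1.70415111e+00 -2.06170097e-05
  1.04156207e+00 -1.26448802e-01]
tool y [ 9.99070210e-01 -4.31126037e-02 -1.35049702e-04] [-1.34957325e-04  5.05323136e-06 -9.99999991e-01]
[ 250  188   29   66 1730] [263.21387283 221.66242775] [508.49775777 -25.69130336 136.        ]
[250 284  26  17 383] [262.24020888 291.15665796] [505.93481789 -76.17853391 136.        ]
[447.79131695 216.42332091]
[441.03068953 255.43317323]
[454.44972211 174.55033847]
```

View pics/w7.png

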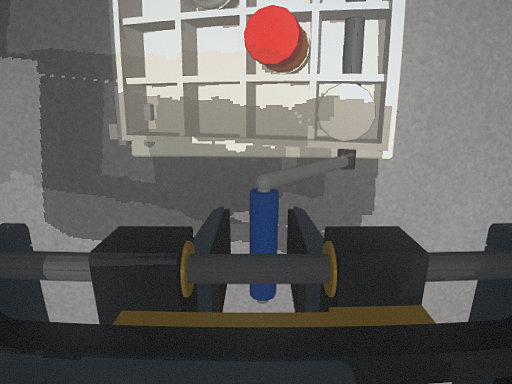

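View pics/s7.png

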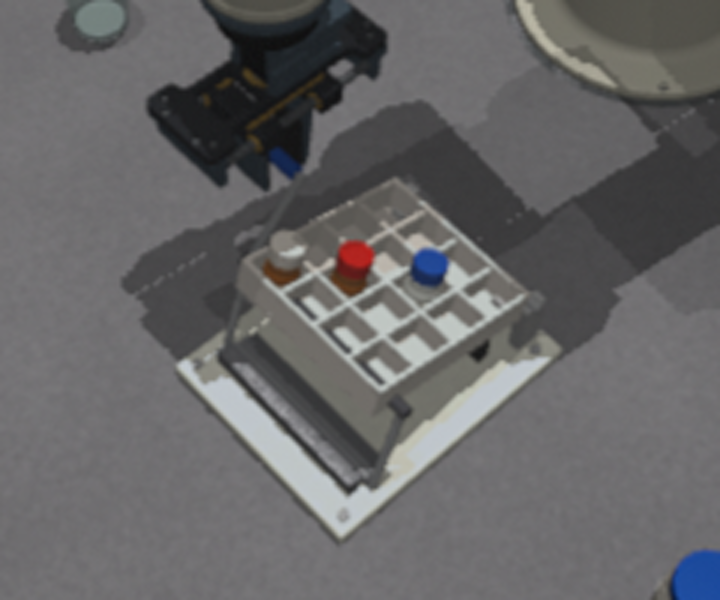

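The handle at (263,221) sits free between the fingers at zero force, and the foot lies against the stop bar. I'll open a little and lift straight clear.

>>> jog_arm:
  commands:
    - {"linear": [0,0,0],"turn": [0,0,0],"hand": 38}
    - {"linear": [0,0,10],"turn": [0,0,0],"hand": 38}
    - {"linear": [0,0,20],"turn": [0,0,0],"hand": 38}
    - {"linear": [0,0,25],"turn": [0,0,0],"hand": 38}
    - {"linear": [0,0,25],"turn": [0,0,0],"hand": 38}
    - {"linear": [0,0,25],"turn": [0,0,0],"hand": 38}
    - {"linear": [0,-25,25],"turn": [0,0,0],"hand": 38}
    - {"linear": [0,-30,0],"turn": [0,0,0],"hand": 38}
    - {"linear": [0,-30,0],"turn": [0,0,0],"hand": 38}
    - {"linear": [0,-30,0],"turn": [0,0,0],"hand": 38}
    - {"linear": [0,0,0],"turn": [0,0,0],"hand": 38}
    - {"linear": [0,0,0],"turn": [0,0,0],"hand": 38}
    - {"linear": [0,0,0],"turn": [0,0,0],"hand": 38}
    - {"linear": [0,0,0],"turn": [0,0,0],"hand": 38}
    - {"linear": [0,0,0],"turn": [0,0,0],"hand": 38}

```text
time_s: 13.02
tcp_pos: [505.3, -140.7, 288.8]
tcp_rot: [-2.268, -2.174, -0.0]
ft_force: [0.3, 0.2, -0.4]
gripper_width: 37.9
```

Run:
```python
from workcell import capture,sensors
from h import *
s=sensors.observe();print(s['time_s'],s['tcp_pos'],s['ft_force'])
C={n:capture(n) for n in('scene','top')}
for n in C:cv2.imwrite(f'pics/{n}8.png',C[n]['color'][:,:,::-1])
c=C['scene'];cv2.imwrite('pics/s8.png',cv2.resize(c['color'][120:320,140:380,::-1],None,fx=3,fy=3,interpolation=2))
for n in C:
    k,l,st,ce=cv2.connectedComponentsWithStats(blue(C[n]['color']))
    print(n,[(st[i].tolist(),ce[i].round(1).tolist()) for i in range(1,k) if st[i,4]>15])
```

```text
13.025 [ 505.3145722  -140.65719836  288.75871783] [ 0.34560655  0.19722862 -0.42669729]
scene [([0, 124, 36, 41, 880], [13.7, 142.4]), ([222, 162, 19, 17, 120], [230.4, 170.2]), ([277, 203, 12, 12, 111], [282.7, 208.5]), ([364, 303, 27, 27, 563], [376.8, 316.3])]
top [([461, 69, 50, 52, 1609], [485.5, 94.7]), ([0, 80, 106, 111, 767], [55.2, 137.6]), ([77, 207, 25, 23, 440], [89.0, 218.4]), ([256, 209, 25, 7, 140], [268.3, 212.2]), ([202, 222, 12, 12, 118], [207.4, 227.8])]
```

View pics/s8.png

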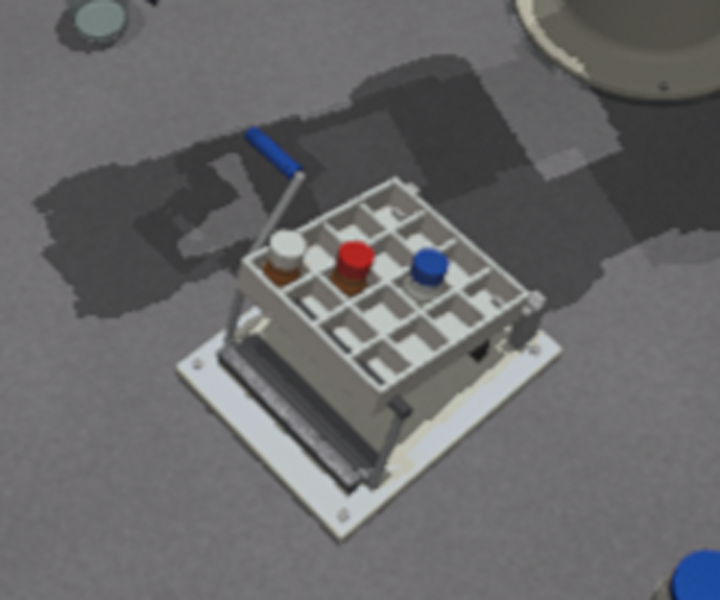

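View pics/top8.png

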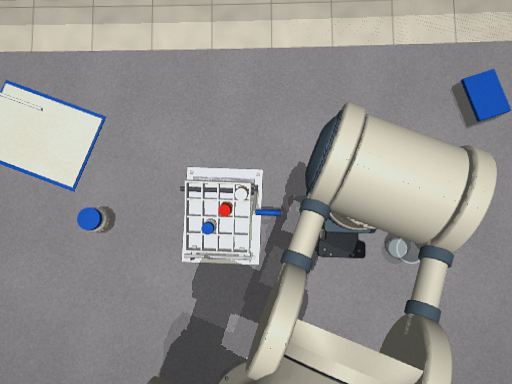

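Run:
```python
from workcell import sensors, r
from h import *
C={n:pickle.load(open(n+'0.pkl','rb')) for n in('top','scene')}
H,e=tri(ray(C['top'],(268.3,212.2)),ray(C['scene'],(230.4,170.2)))
d=H[:2]-[505.4,100];print('handle',H,e,'base x,y',d@[.999,-.0454],d@[.0454,.999])
# seated geometry: foot on deck at leg angle th past upright
for th in(16,18,20,22,24):
    t=-np.radians(th);pz=21+100*np.cos(t);ta=np.arcsin((pz-75)/170);px=-100+170*np.cos(ta);f=t-np.radians(25)
    print(th,'tray',ta.round(3),'handle x,z',(px+85*np.sin(f)).round(1),(pz+85*np.cos(f)).round(1),'foot',(px-100*np.sin(t)).round(1))
print(r.job_done())
```

```text
handle [508.13500822 -23.79395919 182.21561385] [np.float64(0.10203420583288869), np.float64(0.10203420583279874)] base x,y 8.352518954586497 -123.5459958600247
16 tray 0.25 handle x,z 8.9 181.3 foot 92.3
18 tray 0.244 handle x,z 7.0 178.3 foot 95.9
20 tray 0.237 handle x,z 5.1 175.1 foot 99.4
22 tray 0.23 handle x,z 3.4 171.7 foot 103.0
24 tray 0.222 handle x,z 1.7 168.1 foot 106.5
the job is handed in; nothing more can be done
None
```

The tray now stands on its prop leg by itself, and I handed the job in at about 13 s. I straddled the blue handle with slightly open fingers and drew it over towards the hinge. The leg went past upright and over the hump to the stop, and then I let go.

- **Force:** it was 3–7 N during the draw and about 5 N at the hump, then fell to about 0 past the crest. Against the stop it rose to 15.3 N along the push, about 16 N in total, with the handle no longer moving. These are readings at the end of each move; nothing was recorded in between.
- **After release:** the force went to zero and the handle stayed where it was for about 2 s with the fingers away. The last picture shows the tray up and the foot at the stop bar.
- **Other things:** the three vials are upright in their pockets. The jar is within 0.1 px of where it started, and the beaker looks undisturbed, though I checked it by eye only.
- **Small disagreement:** after release the two camera views put the handle at x 8 mm, z 182 mm in the base's frame, which means the leg is about 16° past upright. At the stop, the arm's position had suggested about 19–20°. That is about 3 mm at the handle, close to the 2 mm calibration error. Part of it may be slack in the fingers or the foot settling back slightly.

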